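Half-close the bayonet lid of the bead jar and hold it

TASK

Put the teal lid on the bead jar: line its grip fin up with the blue marks so that the lugs drop through the notches, push it fully down against the spring, and twist it clockwise (seen from above) half-way, until the fin points at the yellow marks; it must not click on towards the red lock marks. Finish while holding it there, still gripping the fin and pressing the lid fully down on the jar, so that the seal can be checked before locking. Leave the other things on the table where they are.

Things in the scene. Friction and masses are not known exactly. Their poses are not given: they have to be found in the camera images.
- lid_grip (a point): Centre of the cream grip fin of the loose teal lid (hard silicone, about 70 g, standing upright on the table), on the lid's axis. Fin: upright slab 46 mm long (along x), 14 mm thick (y), 40 mm tall (20 mm above and below this point), to be pinched across its thickness from above. Its foot stands on a 76 mm disc whose top is 20 mm below this point. z up; same after half a turn.
- lid: The same lid, axes as the fin point; origin at the centre of its underside, 42 mm below the fin's centre. From below: round plug 44 mm diameter (foot tapered to 38 mm), 16 mm tall; disc 76 mm diameter, 6 mm thick; fin. Two lugs at the plug's foot, at +x and -x (below the fin's ends), 8 mm wide, 5 mm tall, reach 31 mm from the axis.
- jar_entry (a point): Centre of the top of the bead jar's grey bayonet collar, 95 mm above the table; z up, x points through the two entry notches (at +x and -x), with blue marks beside them. Bore 49 mm diameter; notches about 13.5 mm wide at the bore, wider outwards, reaching 34 mm from the axis. With the lid fully down its disc rests on the collar and the fin's centre is 26 mm above this point.
- jar_half (a point): The same centre of the collar's top; x points through the two yellow marks (at +x and -x), the half-way position, 45 degrees clockwise seen from above from the entry notches. Fully down, the lid turns freely clockwise (negative about z); the other way is stopped after a few degrees. Let go of when turned, it rises 5 mm until its lugs meet the flange.
- jar_lock (a point): The same centre of the collar's top; x points through the two red marks (at +x and -x), the locked position, 90 degrees clockwise from the entry notches. Sprung nubs make the lugs click into it; they are first felt about 60 degrees after the entry.
- jar: Fixed bead jar: clear glass, 86 mm diameter, on a dark round foot of 116 mm fixed to the table, with a dark grey collar of 88 mm outer diameter, its marks reaching 53 mm from the axis. The flange between the notches is 6 mm thick. Origin at the centre of its underside on the table, x through the entry notches, z up.
- plate (a joint): Travel (m, 0 up) of the round steel plate in the collar's bore, pushed up by a spring. Its top is 8 mm below the collar's top at 0; the lid's plug pushes it down 8 mm when the lid is fully down. Spring force 2.4 N at 0, about 4 N with the lid fully down.
- tub: Bystander: orange open plastic tub, 60 mm diameter, 55 mm tall; origin at its underside.
- tray: Bystander: shallow white melamine sorting tray, 120 x 240 x 18 mm with two dividers; origin at its underside.
- tweezers: Bystander: stainless steel tweezers lying flat, about 135 mm long, 8 mm high; origin at their middle, on the table.
- scoop: Bystander: yellow bead scoop, 135 x 45 mm, 20 mm high; origin near its middle, on the table.
- beads: Bystander: closed pink bead jar with a white cap, 64 mm diameter, 85 mm tall; origin at its underside.
There are look-alikes about, which are no part of the job. What is shaped like the lid but green or purple is not meant.

How it is judged (in metres and radians):
On the way, in this order (a step that is already met when the one before it is completed fails the run):
1. the lid is carried by the gripper, its underside above the height of the jar's collar (contact force between the fingers and lid above 2 N and height (world z) of lid above 0.097 m), for 0.1 s.
2. the lid is pushed fully down into the jar with the lugs in the entry notches (angle between the x axis of lid_grip and the x axis of jar_entry, either way round below 0.25 rad and horizontal distance between lid_grip and jar_half below 0.006 m and z of lid_grip in the frame of jar_half below 0.029 m and angle between lid_grip's own z axis and vertical below 0.12 rad), for 0.1 s.
At the end, for the whole second after the job is handed in: The lid sits on the jar upright (within 0.12 rad) and centred (within 6 mm), pressed down to within 3 mm of fully down, its fin within 0.2 rad (11 degrees) of the yellow marks, at rest, and the fingers still bear on it with more than 2 N (horizontal distance between lid_grip and jar_half below 0.006 m and z of lid_grip in the frame of jar_half below 0.029 m and angle between lid_grip's own z axis and vertical below 0.12 rad and angle between the x axis of lid_grip and the x axis of jar_half, either way round below 0.2 rad and contact force between the fingers and lid above 2 N and linear speed of lid below 0.02 m/s and angular speed of lid below 0.15 rad/s); the arm keeps its last pose, push and grip.
It fails at once if the lid clicks on towards the lock (turned to within 0.4 rad of the red marks while in the jar) (horizontal distance between lid_grip and jar_lock below 0.006 m and z of lid_grip in the frame of jar_lock below 0.034 m and angle between the x axis of lid_grip and the x axis of jar_lock, either way round below 0.4 rad).
It fails at once if another thing on the table is moved by more than 30 mm (distance of any of tub, tray, tweezers, scoop, beads from where it was at the start of the episode above 0.03 m).
It also fails if it takes over 45 s, if anything falls off the work surface, if the arm or the gripper's body presses on something with over 40 N, if the wrist force passes 120 N, or if a joint passes its speed limit or range.

ROBOT

A 6-joint arm with a two-finger parallel gripper is mounted at the origin on the work surface. World frame = base frame: x ahead of the robot, y to its left, z up, the work surface at z = 0. Lengths are in m, angles in degrees, forces in N, time in s.
With the tool pointing down it reaches from about 0.3 to 0.75 m from the base axis. Payload 8.5 kg.
Tool frame: the origin (TCP) lies midway between the tips of the shut fingers; the grasp point (between the pads) lies 19 mm behind it (env.tcp_to_grasp is the z of the grasp point in the tool frame, in m); z points along the fingers, y is the line along which they close (so a half turn about z gives the same grasp; the last joint's range is limited). The gripper opens to 85 mm and grips with 20 to 120 N. Pads are 22 mm wide; open, the fingers measure 114 mm over their backs; the gripper's body (76 mm by 85 mm) begins 54 mm behind the grasp point. The pads swing forward as they close: fully open they stand 13 mm farther back than shut.
Start: joints at [59.227, 21.807, 74.336, -0, 83.858, -12.336], TCP at [0.174, 0.522, 0.231] pointing down, gripper open.
Joint ranges: [-178.18, 178.18], [-50.72, 133.34], [12.68, 142.11], [-81.47, 261.47], [9.98, 163.14], [-165.26, 165.26]. Speed limits (degrees/s): [136.94, 136.94, 180, 180, 180, 180].

INTERFACE

Orientations are given as a 3x3 rotation matrix whose columns are the frame's x, y, z axes.
In Python, from rig import env, imaging, job, models gives the robot as it stands. The module is installed in compiled form; this text tells all that it offers.
- The arm moves only by the tool jog_arm, never from a script. Its argument "plan" is text: rows parted by semicolons, each of 7 numbers parted by spaces: the turn, a rotation vector about the tool's x, y, z in degrees, then the shift along the tool's x, y, z in cm, then the closure in counts, from 0 (fully open) to 255 (shut). In form: rx ry rz x y z claw; .... A call has 1 to 10 rows; each row shifts and turns the commanded pose from where the row before left it, along the tool's axes as they then stand; what a row does not reach is not made up. A row lasts 1/12 s, in which the tool goes at most 41.7 mm and 7.16 degrees, less where a joint would pass 70% of its speed; a pose out of reach is approached as far as the arm can. A call with a gripper value outside its range is refused whole. The fingers move at their own pace and stop on an object; "grip_force" is the grip in N (left out, the last holds). Time passes only in rows, so rows that do not move let the fingers close. It gives the time, the measured TCP pose, the force, the opening and the grip force at its end, in the units of the state.
- env.observe(): the state, without advancing time (a new reading comes with each control period).
- imaging.get_image(name): name is "scene" or "side" or "wrist"; returns a dict with "pixels" (384x512x3 uint8, red, green, blue), "depth" (384x512 float32, m along the optical axis (not along the pixel's ray), 0 where there is no reading), "fov_y" (degrees; the focal length in pixels is half the picture's height over the tangent of half this angle, whatever the lens; pixels are square), "cx", "cy" (the principal point, pixels), "world_from_camera" (4x4, takes a point from camera to world coordinates). Camera axes: x right, y down, z forward; pixel columns grow to the right and rows downward; lengths in m; the calibration is good to about 2 mm. A picture is of the moment at which its call begins.
- job.close_job(): hands the job in; it is judged then, once.
Trained networks look in the newest picture that a camera, given by its name, has taken for a name from the list of things; names that differ only in an ending like _2 or _b are one class to them, and where a whole thing is asked for, a point or a joint stands for the part that bears it (a point fixed in the world has none). Each returns a list of dicts, best first, with "confidence" (0 to 1); they miss things now and then, are a little off and sometimes report something else, mostly with a low value. They report only what shows in the picture. A call takes as long as a camera call. They do not tell look-alikes from the thing itself.
- models.outline_of(camera, query): "region" (384x512 bool, what is visible of it) and "bbox" ([centre column, centre row, width, height] in pixels, round what is visible of it).
- models.tip_of(camera, query): "at" ([column, row] in pixels: a listed point, or the origin of a listed thing).
The state is a dict: "time_s": time; "q": joint angles; "qvel": joint speeds; "joint_efforts": joint torques, N m; "position": TCP position; "tool_rot": TCP orientation; "ft_force": force on the tool from outside, world axes, zero at the start; "wrist_torque": the same for the moment, N m; "grip_width": finger opening in m; "gripper_force": force on a finger pad.
Only numpy, scipy, OpenCV 4.12 (cv2) and the standard library are available. Lean on these libraries where they do the work, as an engineer would, in place of code of your own. Each camera call takes 0.05 s, during which the arm holds its last target. There are 200 camera calls.

## Working session

There is one attempt and no reset: what is moved stays moved. The work goes in short steps, Python scripts to look and compute and a tool call to move; the robot and the scene stay as the last step left them, time stands still between calls to the robot, and variables do not carry over. Pictures are saved under pics/ and viewed, at most 10 in all, crops included, and the job is handed in when it is done.

Besides the shell and the picture viewer there is one more tool, called after "Emit:" as a command line: name --argument value ..., lists and objects as JSON in quotes. jog_arm: Moves the arm, as the interface text tells. Its arguments: {"type":"object","properties":{"plan":{"type":"string"},"grip_force":{"type":"number"}},"required":["plan"]}

```bash
mkdir -p pics
cat > h.py <<'E'
import numpy as np, cv2
from rig import env, imaging, job, models
def cloud(im):
    d=im["depth"];h,w=d.shape;f=h/2/np.tan(np.radians(im["fov_y"])/2)
    v,u=np.mgrid[:h,:w]
    P=np.stack([(u-im["cx"])*d/f,(v-im["cy"])*d/f,d],-1)
    T=np.array(im["world_from_camera"]);W=P@T[:3,:3].T+T[:3,3]
    W[d==0]=np.nan
    return W
def save(im,n): cv2.imwrite("pics/"+n,im["pixels"][:,:,::-1])
E
python3 - <<'E'
from h import *
ims=[]
for c in ["scene","side","wrist"]:
    im=imaging.get_image(c);W=cloud(im);ims.append(im["pixels"])
    for q in ["lid_grip","jar_entry","lid","jar"]:
        for r in models.tip_of(c,q)[:4]:
            u,v=np.round(r["at"]).astype(int)
            print(c,q,round(r["confidence"],2),u,v,np.round(W[v,u],3) if 0<=u<512 and 0<=v<384 else None, im["pixels"][v,u] if 0<=u<512 and 0<=v<384 else None)
    print(np.round(im["world_from_camera"],3).tolist())
for n,i in zip("abc",ims): cv2.imwrite(f"pics/{n}.png",cv2.resize(i[:,:,::-1],(768,576),interpolation=cv2.INTER_CUBIC))
print(env.observe()["tool_rot"],env.tcp_to_grasp)
E
```

```text
scene lid_grip 0.79 217 164 [ 0.548 -0.229  0.048] [140 132 111]
scene lid_grip 0.76 178 152 [ 0.589 -0.36   0.048] [ 15 113  47]
scene lid_grip 0.7 358 216 [0.474 0.219 0.088] [173 168 168]
scene lid_grip 0.58 239 138 [ 0.424 -0.252  0.058] [ 87  42 111]
scene jar_entry 0.61 355 215 [0.474 0.21  0.085] [169 165 164]
scene lid 0.83 218 175 [ 0.562 -0.213  0.021] [  9 115 116]
scene lid 0.77 180 158 [ 0.588 -0.357  0.024] [ 16 130  51]
scene lid 0.72 239 151 [ 0.44  -0.24   0.021] [115  56 148]
scene lid 0.16 348 236 [0.526 0.227 0.061] [100  97 107]
[[-0.664, 0.564, -0.492, 1.171], [0.748, 0.49, -0.448, 0.501], [-0.012, -0.665, -0.747, 0.948], [0.0, 0.0, 0.0, 1.0]]
side lid_grip 0.91 254 273 [ 0.545 -0.245  0.053] [80 78 67]
side lid_grip 0.91 282 319 [ 0.579 -0.376  0.043] [26 55 32]
side lid_grip 0.7 204 291 [ 0.417 -0.271  0.061] [41 24 53]
side jar_entry 0.77 200 145 [0.487 0.233 0.094] [47 50 49]
side lid 0.79 251 280 [ 0.536 -0.249  0.031] [70 74 65]
side lid 0.66 282 326 [ 0.578 -0.383  0.025] [26 56 32]
side lid 0.63 206 298 [ 0.42  -0.27   0.026] [41 23 54]
side jar 0.96 202 169 [0.48  0.17  0.049] [81 80 62]
[[0.971, -0.167, 0.171, 0.401], [-0.239, -0.683, 0.69, -0.838], [0.001, -0.711, -0.703, 0.943], [0.0, 0.0, 0.0, 1.0]]
[[0.316, 0.904, 0.287, 0.1], [0.949, -0.301, -0.096, 0.547], [-0.0, 0.303, -0.953, 0.374], [0.0, 0.0, 0.0, 1.0]]
[[-9.48665080e-01  3.16282416e-01  9.13281166e-06]
 [ 3.16282416e-01  9.48665079e-01  2.77623238e-05]
 [ 1.16755343e-07  2.92256948e-05 -1.00000000e+00]] -0.0187
```

View pics/a.png

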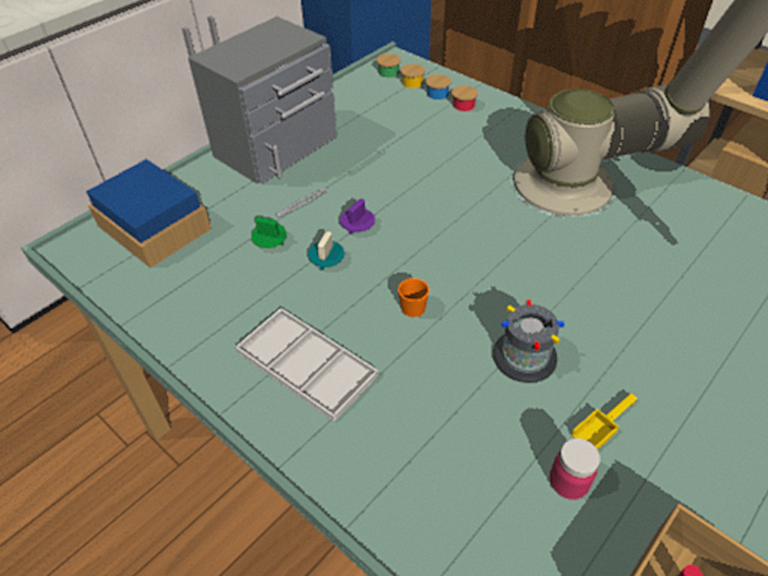

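View pics/c.png

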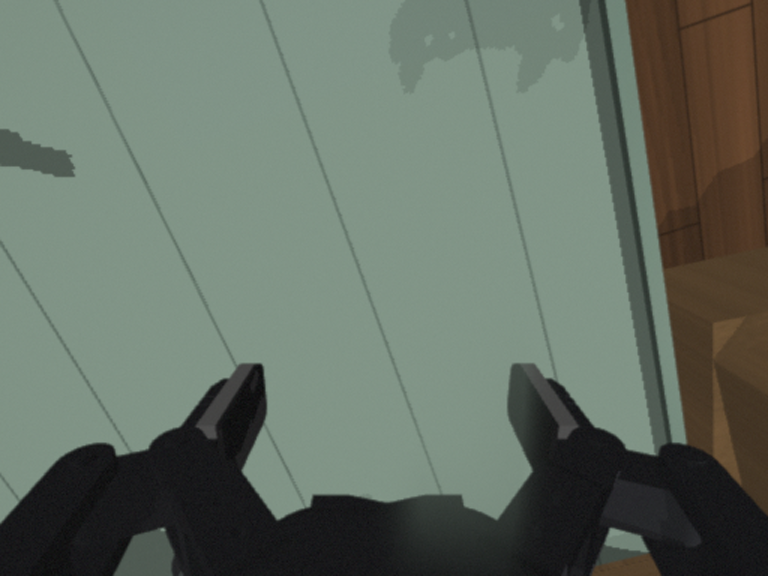

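The scene picture shows the teal lid with its cream fin at about (217,165) in native pixels, with the green lid to its left and the purple one to its right. The jar is at about (354,218), with blue, yellow and red marks. The wrist camera sees only bare table.

Run:
```python
from h import *
for c,(lu,lv),(ju,jv) in [("scene",(217,166),(354,218)),("side",(254,275),(200,147))]:
    im=imaging.get_image(c);W=cloud(im);px=im["pixels"]
    hsv=cv2.cvtColor(px,cv2.COLOR_RGB2HSV).astype(int);H,S,V=np.moveaxis(hsv,-1,0)
    v,u=np.mgrid[:384,:512]
    near=(abs(u-lu)<30)&(abs(v-lv)<25)
    teal=near&(abs(H-90)<8)&(S>170)&(W[...,2]>.008)
    p=W[teal];t=p[abs(p[:,2]-.022)<.004]
    print(c,"teal",len(p),np.round(np.median(p,0),3),"top",len(t),np.round((t.min(0)+t.max(0))/2,4),np.round(np.ptp(t,axis=0),3))
    for m,nm in [(near&(W[...,2]>.032)&(S<110),"fin"),(near&(W[...,2]>.055)&(W[...,2]<.068)&(S<110),"fintop")]:
        f=W[m]
        if len(f)<3: continue
        r=cv2.minAreaRect((f[:,:2]*1000).astype(np.float32));
        _,_,vt=np.linalg.svd(f[:,:2]-f[:,:2].mean(0));
        print(nm,len(f),np.round(f.mean(0),4),"zmax",f[:,2].max().round(4),"rect",np.round(r[0],1),np.round(r[1],1),"dir",np.degrees(np.arctan2(vt[0,1],vt[0,0])).round(1))
    nj=(abs(u-ju)<40)&(abs(v-jv)<40)&(W[...,2]>.07)
    for nm,m in [("blue",(abs(H-112)<12)&(S>150)),("yellow",(abs(H-25)<8)&(S>150)),("red",((H<8)|(H>170))&(S>150))]:
        n,L,st,ce=cv2.connectedComponentsWithStats((m&nj).astype(np.uint8))
        for i in range(1,n):
            if st[i,4]>3: print(nm,st[i,4],np.round(ce[i]),np.round(np.nanmedian(W[L==i],0),4))
    col=W[nj&(abs(W[...,2]-.095)<.003)&(S<70)]
    r=cv2.minEnclosingCircle((col[:,:2]*1000).astype(np.float32));print("collar",len(col),r)
```

```text
scene teal 202 [ 0.551 -0.224  0.021] top 189 [ 0.544  -0.2356  0.0219] [0.072 0.075 0.008]
fin 108 [ 0.5483 -0.2321  0.0521] zmax 0.065 rect [ 546.3 -234.6] [44.7 13.8] dir 20.0
fintop 55 [ 0.5458 -0.235   0.0598] zmax 0.065 rect [ 545.9 -234.7] [43.6 13.7] dir 21.9
blue 16 [337. 216.] [0.5162 0.1789 0.0954]
blue 13 [373. 216.] [0.4535 0.2504 0.095 ]
yellow 13 [340. 206.] [0.4819 0.1669 0.095 ]
yellow 20 [370. 226.] [0.4876 0.2601 0.0946]
red 10 [352. 202.] [0.4493 0.1827 0.0965]
red 20 [357. 230.] [0.5207 0.2454 0.0951]
collar 421 ((482.8485412597656, 211.2670440673828), 47.537742614746094)
  return _methods._mean(a, axis=axis, dtype=dtype,
  ret = um.true_divide(
Traceback (most recent call last):
ValueError: zero-size array to reduction operation minimum which has no identity
```

Emit:
jog_arm --plan "0 0 0 -2.4 -2.4 0 0;0 0 0 -2.4 -2.4 0 0;0 0 0 -2.4 -2.4 0 0;0 0 0 -2.4 -2.4 0 0;0 0 0 -2.4 -2.4 0 0;0 0 0 -2.4 -2.4 0 0;0 0 0 -2.4 -2.4 0 0;0 0 0 -2.4 -2.4 0 0;0 0 0 -2.4 -2.4 0 0;0 0 0 -2.4 -2.4 0 0"

```text
time_s: 1.68
position: [0.3261, 0.2167, 0.2315]
tool_rot: [[-0.949, 0.316, 0.001], [0.316, 0.949, 0.0], [-0.001, 0.0, -1.0]]
ft_force: [1.1, 0.5, -0.0]
grip_width: 0.0854
gripper_force: 0.0
```

Emit:
jog_arm --plan "0 0 0 -2.4 -2.4 0 0;0 0 0 -2.4 -2.4 0 0;0 0 0 -2.4 -2.4 0 0;0 0 0 -2.4 -2.4 0 0;0 0 0 -2.4 -2.4 0 0;0 0 0 -2.4 -2.4 0 0;0 0 0 -2.4 -2.4 0 0;0 0 0 -2.4 -2.4 0 0;0 0 0 -2.4 -2.4 0 0;0 0 0 -2.4 -2.4 0 0"

```text
time_s: 2.52
position: [0.478, -0.0872, 0.2314]
tool_rot: [[-0.949, 0.317, 0.0], [0.317, 0.949, -0.0], [-0.0, 0.0, -1.0]]
ft_force: [0.3, 1.2, 0.3]
grip_width: 0.0854
gripper_force: 0.0
```

Emit:
jog_arm --plan "0 0 0 -2.4 -2.4 0 0;0 0 0 -2.4 -2.4 0 0;0 0 0 -2.4 -2.4 0 0;0 0 0 -2.4 -2.4 0 0;0 0 -6.5 0 0 0 0;0 0 -6.5 0 0 0 0;0 0 -6.5 0 0 0 0;0 0 -6.5 0 0 0 0;0 0 -6.5 0 0 0 0;0 0 -6.5 0 0 0 0"

```text
time_s: 3.35
position: [0.5382, -0.2069, 0.2313]
tool_rot: [[-0.934, -0.356, -0.0], [-0.356, 0.934, 0.0], [0.0, 0.0, -1.0]]
ft_force: [0.5, -0.3, 0.3]
grip_width: 0.0856
gripper_force: 0.0
```

```bash
cat > m.py <<'E'
from h import *
import sys
im=imaging.get_image("wrist");W=cloud(im);px=im["pixels"]
cv2.imwrite("pics/"+sys.argv[1],px[:,:,::-1])
hsv=cv2.cvtColor(px,cv2.COLOR_RGB2HSV).astype(int);H,S,V=np.moveaxis(hsv,-1,0)
s=env.observe();p=np.array(s["position"]);R=np.array(s["tool_rot"])
print("t",s["time_s"],"tcp",p.round(4),"a",np.degrees(np.arctan2(R[1,0],R[0,0])).round(2),"q6",s["q"][5])
E
cat > lid.py <<'E'
from m import *
near=np.hypot(W[...,0]-.545,W[...,1]+.235)<.06
for lo,hi,nm in [(.054,.068,"fintop"),(.016,.028,"disc")]:
    f=W[near&(W[...,2]>lo)&(W[...,2]<hi)]
    if len(f)<5: print(nm,len(f));continue
    r=cv2.minAreaRect((f[:,:2]*1000).astype(np.float32));_,_,vt=np.linalg.svd(f[:,:2]-f[:,:2].mean(0),full_matrices=False)
    print(nm,len(f),np.median(f[:,2]).round(4),"mean",f.mean(0).round(4),r,"dir",np.degrees(np.arctan2(vt[0,1],vt[0,0])).round(1))
print([ (x["at"],x["confidence"]) for x in models.tip_of("wrist","lid_grip")])
E
python3 lid.py w1.png
```

```text
t 3.4 tcp [ 0.5382 -0.2069  0.2313] a -158.74 q6 -144.04362218308398
fintop 483 0.0615 mean [ 0.5411 -0.2379  0.0613] ((542.3275146484375, -237.88809204101562), (46.203086853027344, 14.164664268493652), 22.01158905029297) dir 21.6
disc 2112 0.0218 mean [ 0.5391 -0.2381  0.0218] ((542.1549072265625, -237.71543884277344), (74.20407104492188, 74.61215209960938), 19.883373260498047) dir 105.6
[([236.2, 156.2], 0.7), ([231.9, 163.1], 0.67), ([248.2, 52.3], 0.61), ([121.2, 154.1], 0.59)]
```

View pics/w1.png

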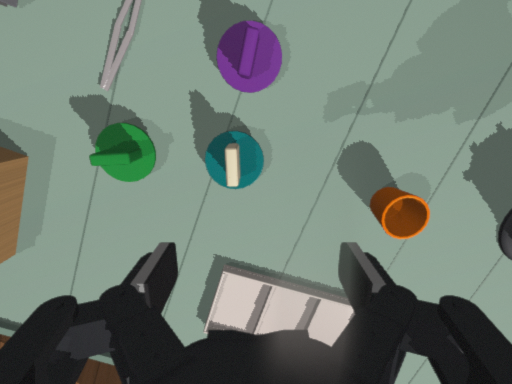

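The wrist view puts the teal lid's fin at (233,165) with its direction confirmed at about 21.8°, and nothing crowds it. Next I'll move above it and look from closer.

Emit:
jog_arm --plan "0 0 -0.5 0.74 -3.03 0 0;0 0 0 0 0 3.5 0;0 0 0 0 0 3.5 0;0 0 0 0 0 2 0;0 0 0 0 0 0 0;0 0 0 0 0 0 0"

```text
time_s: 3.95
position: [0.5419, -0.2378, 0.1413]
tool_rot: [[-0.934, -0.357, -0.001], [-0.357, 0.934, 0.001], [0.001, 0.001, -1.0]]
ft_force: [0.5, -0.1, -0.6]
grip_width: 0.0856
gripper_force: 0.0
```

```bash
python3 lid.py w2.png
```

```text
t 4.0 tcp [ 0.5425 -0.2381  0.1426] a -159.04 q6 -146.10011207838838
fintop 851 0.0615 mean [ 0.5403 -0.2385  0.0612] ((541.7890014648438, -238.13168334960938), (45.383209228515625, 13.66830062866211), 21.34048080444336) dir 21.7
disc 3539 0.0218 mean [ 0.5385 -0.2393  0.0218] ((541.5728759765625, -238.0716552734375), (73.61988830566406, 75.19042205810547), 18.76854133605957) dir 111.9
[([106.0, 181.5], 0.95), ([282.7, 46.1], 0.94), ([257.1, 190.7], 0.68)]
```

Emit:
jog_arm --plan "0 0 -0.4 0.08 0 3.5 0;0 0 0 0 0 3.5 0;0 0 0 0 0 3 0;0 0 0 0 0 1.2 0;0 0 0 0 0 0 255;0 0 0 0 0 0 255;0 0 0 0 0 0 255;0 0 0 0 0 0 255;0 0 0 0 0 0 255;0 0 0 0 0 0 255" --grip_force 60

```text
time_s: 4.88
position: [0.5416, -0.2384, 0.0305]
tool_rot: [[-0.931, -0.366, 0.002], [-0.366, 0.931, -0.001], [-0.001, -0.002, -1.0]]
ft_force: [-3.4, 1.0, 14.4]
grip_width: 0.013
gripper_force: 58.3
```

Emit:
jog_arm --plan "0 0 0 0 0 0 255;0 0 0 0 0 0 255;0 0 0 0 0 0 255;0 0 0 0 0 0 255"

```text
time_s: 5.22
position: [0.5417, -0.2384, 0.0305]
tool_rot: [[-0.931, -0.366, 0.002], [-0.366, 0.931, -0.001], [-0.001, -0.002, -1.0]]
ft_force: [-0.4, 0.5, 7.3]
grip_width: 0.013
gripper_force: 59.9
```

Emit:
jog_arm --plan "0 0 0 0 0 -1 255;0 0 0 0 0 -3.5 255;0 0 0 0 0 -4 255;0 0 0 0 0 -4 255;0 0 0 0 0 -4 255;0 0 0 0 0 -3 255;0 0 0 0 0 0 255"

```text
time_s: 5.8
position: [0.5427, -0.239, 0.2319]
tool_rot: [[-0.931, -0.366, 0.01], [-0.366, 0.931, -0.007], [-0.007, -0.01, -1.0]]
ft_force: [-0.3, -0.3, -0.4]
grip_width: 0.0134
gripper_force: 58.7
```

Emit:
jog_arm --plan "0 0 0 -1.4 3.66 0 255;0 0 0 -1.4 3.66 0 255;0 0 0 -1.4 3.66 0 255;0 0 0 -1.4 3.66 0 255;0 0 0 -1.4 3.66 0 255;0 0 0 -1.4 3.66 0 255;0 0 0 -1.4 3.66 0 255;0 0 0 -1.4 3.66 0 255;0 0 0 -1.4 3.66 0 255;0 0 0 -1.4 3.66 0 255"

```text
time_s: 6.63
position: [0.5368, 0.1557, 0.2244]
tool_rot: [[-0.931, -0.366, -0.0], [-0.366, 0.931, -0.0], [0.0, 0.0, -1.0]]
ft_force: [0.6, -0.0, -1.3]
grip_width: 0.0132
gripper_force: 58.8
```

Emit:
jog_arm --plan "0 0 7.03 0 0 0 255;0 0 7.03 0 0 0 255;0 0 7.03 0 0 0 255;0 0 7.03 0 0 0 255;0 0 7.03 0 0 0 255;0 0 7.03 0 0 0 255;0 0 7.03 0 0 0 255;0 0 7.03 0 0 0 255;0 0 7.03 0 0 0 255;0 0 7.03 0 0 0 255"

```text
time_s: 7.47
position: [0.5372, 0.1537, 0.2242]
tool_rot: [[-0.654, 0.757, -0.001], [0.757, 0.654, -0.0], [0.0, -0.001, -1.0]]
ft_force: [-0.2, 0.6, -0.9]
grip_width: 0.0131
gripper_force: 58.9
```

Emit:
jog_arm --plan "0 0 0 0 0 0 255;0 0 0 0 0 0 255"

```text
time_s: 7.63
position: [0.5373, 0.1537, 0.2243]
tool_rot: [[-0.661, 0.75, -0.0], [0.75, 0.661, -0.0], [0.0, -0.0, -1.0]]
ft_force: [0.6, 0.2, -1.5]
grip_width: 0.013
gripper_force: 58.9
```

```bash
cat > jar.py <<'E'
from m import *
nj=(np.hypot(W[...,0]-.485,W[...,1]-.214)<.07)&(W[...,2]>.085)&(W[...,2]<.105)
for nm,m in [("blue",(abs(H-112)<12)&(S>150)),("yellow",(abs(H-25)<8)&(S>150)),("red",((H<8)|(H>170))&(S>150))]:
    n,L,st,ce=cv2.connectedComponentsWithStats((m&nj).astype(np.uint8))
    c=[np.nanmedian(W[L==i],0) for i in range(1,n) if st[i,4]>8]
    print(nm,[x.round(4).tolist() for x in c])
    if len(c)==2:
        d=c[0]-c[1];print("  mid",((c[0]+c[1])/2).round(4),"len",np.hypot(*d[:2]).round(4),"dir",np.degrees(np.arctan2(d[1],d[0])).round(2)%180)
col=W[nj&(abs(W[...,2]-.095)<.004)&(S<80)]
if len(col): print("collar",len(col),np.median(col[:,2]),cv2.minEnclosingCircle((col[:,:2]*1000).astype(np.float32)))
g=(p+R@[0,0,env.tcp_to_grasp])
loc=(W-p)@R   # tool coords
m=(loc[...,2]<.03)&(loc[...,2]>-.03)&(np.hypot(loc[...,0],loc[...,1])<.05)
cream=m&(S<110)&(V>110)
teal=m&(abs(H-90)<9)&(S>150)
for nm,k in [("cream",cream),("teal",teal)]:
    f=loc[k]
    if len(f)>5: print(nm,len(f),"tool min",f.min(0).round(4),"max",f.max(0).round(4),"mean",f.mean(0).round(4))
E
python3 jar.py w3.png
```

```text
t 7.6833 tcp [0.5373 0.1537 0.2243] a 131.39 q6 -37.556562402590735
blue [[0.4526, 0.2478, 0.0963], [0.513, 0.1783, 0.0962]]
  mid [0.4828 0.2131 0.0963] len 0.0921 dir 131.0
yellow [[0.486, 0.2588, 0.0962], [0.4797, 0.1668, 0.0962]]
  mid [0.4829 0.2128 0.0962] len 0.0922 dir 86.07
red [[0.4479, 0.1825, 0.0962], [0.5177, 0.2435, 0.0964]]
  mid [0.4828 0.213  0.0963] len 0.0927 dir 41.120000000000005
collar 4602 0.09473484916309183 ((482.8538818359375, 212.83148193359375), 44.38961410522461)
cream 1123 tool min [-0.0232 -0.0379 -0.03  ] max [0.0367 0.0379 0.0139] mean [ 0.0179  0.0011 -0.013 ]
teal 3615 tool min [-0.0203 -0.0364 -0.0295] max [0.0372 0.0141 0.011 ] mean [ 0.0166 -0.0137  0.0087]
```

View pics/w3.png

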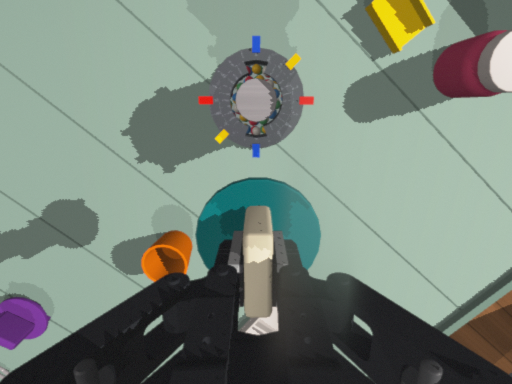

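The wrist view shows the lid held square in the fingers, with the fin at (258,260), and the jar clear ahead at (256,100) with its blue marks in line. I'll measure the lid in the hand and the offset to the jar.

```bash
cat > hand.py <<'E'
from jar import *
from scipy.optimize import least_squares
t=loc[m&(abs(H-90)<9)&(S>120)&(loc[...,2]>.004)&(loc[...,2]<.014)]
print("disc z",np.median(t[:,2]).round(4), "y",t[:,1].min(),t[:,1].max(),"xmax",t[:,0].max())
b=np.array([t[abs(t[:,1]-y)<.001][:,0].max() for y in np.arange(-.034,.035,.002) if (abs(t[:,1]-y)<.001).any()])
yy=np.array([y for y in np.arange(-.034,.035,.002) if (abs(t[:,1]-y)<.001).any()])
r=least_squares(lambda c:np.hypot(b-c[0],yy-c[1])-.038,[0,0],loss="soft_l1",f_scale=.001)
print("disc centre tool",r.x.round(4),"res",np.abs(r.fun).mean())
f=loc[m&(S<110)&(V>150)&(loc[...,2]<-.02)&(abs(loc[...,1])<.012)&(abs(loc[...,0])<.03)]
print("fin top",len(f),f.min(0).round(4),f.max(0).round(4),cv2.minAreaRect((f[:,:2]*1000).astype(np.float32)))
E
sed -i 's/m=(loc\[...,2\]<.03)&(loc\[...,2\]>-.03)/m=(loc[...,2]<.03)\&(loc[...,2]>-.045)/' jar.py; python3 hand.py w4.png
python3 - <<'E'
import numpy as np
a=np.radians(131.39);d=np.array([.4829-.5373,.2130-.1537]);print(d@[np.cos(a),np.sin(a)],d@[np.sin(a),-np.cos(a)])
E
```

```text
t 7.7333 tcp [0.5374 0.1537 0.2243] a 131.35 q6 -37.52614722391945
blue [[0.4525, 0.2478, 0.0961], [0.5132, 0.1784, 0.0963]]
  mid [0.4828 0.2131 0.0962] len 0.0922 dir 131.14
yellow [[0.486, 0.2589, 0.0962], [0.4797, 0.1668, 0.0962]]
  mid [0.4828 0.2128 0.0962] len 0.0923 dir 86.05
red [[0.4479, 0.1826, 0.0964], [0.5178, 0.2435, 0.0962]]
  mid [0.4829 0.2131 0.0963] len 0.0927 dir 41.129999999999995
collar 4597 0.09476012574729403 ((482.7601318359375, 212.80197143554688), 44.41267013549805)
cream 3260 tool min [-0.0234 -0.0377 -0.0449] max [0.0368 0.0379 0.0144] mean [ 0.007   0.0003 -0.0251]
teal 3624 tool min [-0.0205 -0.0365 -0.0418] max [0.0372 0.0141 0.0106] mean [ 0.0166 -0.0137  0.0087]
disc z 0.0087 y -0.03688147799129551 0.03700401849594952 xmax 0.037174599569962566
disc centre tool [-0.0009 -0.0003] res 0.00034467029629949833
fin top 2022 [-0.0234 -0.0106 -0.0377] [ 0.0229  0.0069 -0.0202] ((-0.264251708984375, -1.9310007095336914), (46.318214416503906, 17.441858291625977), 0.19397813081741333)
0.08045667312652942 -0.0016042909370805097
```

Emit:
jog_arm --plan "0 0 0.25 2.7 -0.05 0 255;0 0 0 2.7 -0.05 0 255;0 0 0 2.7 -0.05 0 255;0 0 0 0 0 3.5 255;0 0 0 0 0 3.5 255;0 0 0 0 0 1.7 255;0 0 0 0 0 0 255;0 0 0 0 0 0 255"

```text
time_s: 8.4
position: [0.4833, 0.2139, 0.1374]
tool_rot: [[-0.656, 0.755, -0.001], [0.755, 0.656, -0.0], [0.0, -0.001, -1.0]]
ft_force: [0.8, -0.1, -0.3]
grip_width: 0.0136
gripper_force: 58.9
```

Run:
```python
from h import *
s=env.observe();R=np.array(s["tool_rot"]);print(np.round(s["position"],4),np.degrees(np.arctan2(R[1,0],R[0,0])),s["ft_force"])
o=[]
for c,(u,v) in [("side",(200,140)),("scene",(354,213))]:
    im=imaging.get_image(c);o.append(cv2.resize(im["pixels"][v-45:v+45,u-45:u+45],(400,400),interpolation=cv2.INTER_CUBIC))
    W=cloud(im);hsv=cv2.cvtColor(im["pixels"],cv2.COLOR_RGB2HSV).astype(int)
    n=np.hypot(W[...,0]-.484,W[...,1]-.213)<.06
    t=W[n&(abs(hsv[...,0]-90)<8)&(hsv[...,1]>150)&(W[...,2]>.09)]
    t=t[t[:,2]>np.percentile(t[:,2],90)-.004]
    print(c,len(t),t[:,2].max(),cv2.minEnclosingCircle((t[:,:2]*1000).astype(np.float32)))
cv2.imwrite("pics/d.png",np.hstack(o)[:,:,::-1])
```

```text
[0.4833 0.2139 0.1374] 131.0003699955522 [ 0.81238564 -0.07607004 -0.2837104 ]Traceback (most recent call last):
  File "<stdin>", line 9, in <module>
    return _quantile_unchecked(
        a, q, axis, out, overwrite_input, method, keepdims, weights)
    return _ureduce(a,
                    func=_quantile_ureduce_func,
    ...<5 lines>...
                    overwrite_input=overwrite_input,
                    method=method)
    r = func(a, **kwargs)
    result = _quantile(arr,
                       quantiles=q,
    ...<2 lines>...
                       out=out,
                       weights=wgt)
    slices_having_nans = np.isnan(arr[-1, ...])
                                  ~~~^^^^^^^^^
IndexError: index -1 is out of bounds for axis 0 with size 0
```

Emit:
jog_arm --plan "0 0 0 0 0 0.5 255;0 0 0 0 0 0.4 255;0 0 0 0 0 0.2 255;0 0 0 0 0 0.2 255;0 0 0 0 0 0.2 255;0 0 0 0 0 0.2 255;0 0 0 0 0 0 255"

```text
time_s: 9.03
position: [0.4832, 0.2138, 0.12]
tool_rot: [[-0.655, 0.756, -0.0], [0.756, 0.655, -0.0], [0.0, -0.0, -1.0]]
ft_force: [0.1, -0.3, -0.7]
grip_width: 0.0132
gripper_force: 58.9
```

Emit:
jog_arm --plan "0 0 0 0 0 0.2 255;0 0 0 0 0 0.2 255;0 0 0 0 0 0.2 255;0 0 0 0 0 0.2 255;0 0 0 0 0 0.15 255;0 0 0 0 0 0 255;0 0 0 0 0 0 255"

```text
time_s: 9.62
position: [0.4834, 0.2139, 0.1109]
tool_rot: [[-0.655, 0.756, 0.0], [0.756, 0.655, 0.0], [-0.0, 0.0, -1.0]]
ft_force: [0.3, -0.1, 2.9]
grip_width: 0.0129
gripper_force: 59.4
```

Emit:
jog_arm --plan "0 0 0 0 0 0.1 255;0 0 0 0 0 0.1 255;0 0 0 0 0 0 255;0 0 0 0 0 0 255"

```text
time_s: 9.95
position: [0.4835, 0.214, 0.1095]
tool_rot: [[-0.655, 0.756, 0.001], [0.756, 0.655, 0.0], [-0.001, 0.001, -1.0]]
ft_force: [-1.2, -0.8, 7.5]
grip_width: 0.0131
gripper_force: 60.2
```

Emit:
jog_arm --plan "0 0 5 0 0 0 255;0 0 5 0 0 0 255;0 0 5 0 0 0 255;0 0 5 0 0 0 255;0 0 5 0 0 0 255;0 0 5 0 0 0 255;0 0 5 0 0 0 255;0 0 0 0 0 0 255;0 0 0 0 0 0 255"

```text
time_s: 10.7
position: [0.4837, 0.2138, 0.1095]
tool_rot: [[-0.102, 0.995, 0.001], [0.995, 0.102, -0.0], [-0.0, 0.001, -1.0]]
ft_force: [-0.2, -2.0, 6.4]
grip_width: 0.013
gripper_force: 60.2
```

```bash
python3 hand.py w5.png 2>&1 | tail -12
```

```text
t 10.75 tcp [0.4837 0.2138 0.1095] a 95.9 q6 5.124538032688255
blue [[0.4524, 0.2489, 0.096]]
yellow [[0.4859, 0.26, 0.0962]]
red [[0.5178, 0.2437, 0.0963], [0.4475, 0.1832, 0.0962]]
  mid [0.4827 0.2135 0.0963] len 0.0927 dir 40.7
collar 2514 0.09475546645685431 ((480.4297790527344, 215.85757446289062), 52.81325149536133)
cream 4183 tool min [-0.0272 -0.0441 -0.0448] max [0.048  0.0433 0.0211] mean [ 0.0078  0.0054 -0.0199]
teal 3798 tool min [-0.0206 -0.0373  0.0067] max [0.0372 0.0151 0.0122] mean [ 0.0167 -0.0135  0.0087]
disc z 0.0087 y -0.03787028986164189 0.036886157927323186 xmax 0.03724133584090734
disc centre tool [-0.0007 -0.0003] res 0.00016695012227787418
fin top 2018 [-0.0228 -0.0108 -0.0386] [ 0.0232  0.0105 -0.0201] ((0.9333534240722656, -2.502552032470703), (45.6724853515625, 20.673105239868164), 14.059684753417969)
```

View pics/w5.png

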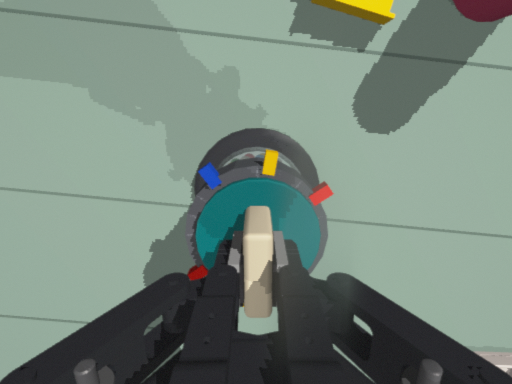

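The lid is seated and the fin still sits square in the fingers. The yellow mark at (270,162) is slightly clockwise of the fin at (258,210), with about 9.8° left to turn.

Emit:
jog_arm --plan "0 0 4.9 0 0 0 255;0 0 4.9 0 0 0.03 255;0 0 0 0 0 0 255;0 0 0 0 0 0 255;0 0 0 0 0 0 255"

```text
time_s: 11.17
position: [0.4839, 0.2138, 0.1095]
tool_rot: [[0.068, 0.998, 0.002], [0.998, -0.068, 0.0], [0.0, 0.002, -1.0]]
ft_force: [-0.8, -0.5, 10.6]
grip_width: 0.0131
gripper_force: 60.5
```

```bash
python3 hand.py w6.png 2>&1 | tail -12; python3 -c "
from h import *
s=env.observe();print(s['ft_force'],s['gripper_force'],np.abs(s['qvel']).max())"
```

```text
t 11.2167 tcp [0.4839 0.2138 0.1095] a 86.1 q6 14.922083571946146
blue [[0.4527, 0.2487, 0.096]]
yellow [[0.4859, 0.2601, 0.0962]]
red [[0.5176, 0.2437, 0.0963]]
collar 2514 0.09479641972351761 ((483.1067810058594, 219.6271209716797), 48.89032745361328)
cream 4006 tool min [-0.0266 -0.0451 -0.0449] max [0.0421 0.0431 0.0198] mean [ 0.0079  0.0028 -0.022 ]
teal 3809 tool min [-0.0204 -0.0373 -0.0116] max [0.0373 0.0166 0.0122] mean [ 0.0166 -0.0136  0.0087]
disc z 0.0087 y -0.0377715268541766 0.03697961417068833 xmax 0.0372905032495756
disc centre tool [-0.0007 -0.0003] res 0.00016673331553597877
fin top 1744 [-0.0211 -0.0108 -0.0383] [ 0.0232  0.01   -0.02  ] ((2.320028305053711, -3.5913753509521484), (43.902587890625, 19.457008361816406), 20.78752899169922)
[-0.48428721 -1.1476245  10.42785671] 60.52059531211853 0.1165076129617255
```

View pics/w6.png

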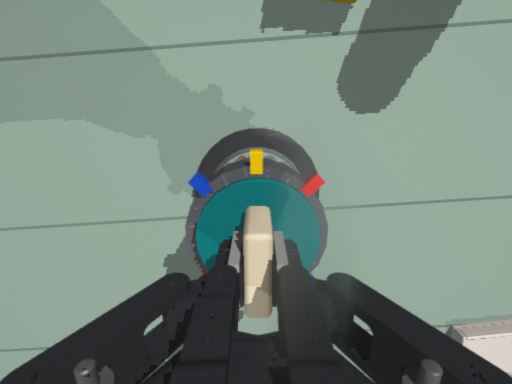

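The fin at (258,210) now lines up with the yellow mark at (256,162). The tool is at 86.1° against 86.06° measured for the marks, the lid is fully down, and the arm is pressing with about 10 N and gripping with 60 N.

```bash
python3 -c "
from rig import job
print(job.close_job())"
```

```text
the job is handed in; nothing more can be done
None
```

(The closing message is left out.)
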